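# Third gear on the tile polisher

### The job

Put the tile polisher in third gear and start it: with the fingertips, push the red-knobbed gearstick along its H-shaped gate - to the middle channel if it is in a slot, across to the right-hand lane, then forward (away from the robot) fully home into the third slot, the one with three brass studs and the blue tile - and then press the green start button right down and let it go. Only push and press: do not grip or force the gearstick, press start only once the stick is in third, and leave the tiles, jar, chisel and glue bottle around it where they are.

Things in the scene. Friction and masses are not known exactly. Their poses are not given: they have to be found in the camera images.
- machine: Tile polisher, fixed: wooden base board 250 x 530 x 12 mm, green gearbox (x -130..100, y -100..100 mm, top 104 mm above the table), lap disc in a grey pan on its left (200 mm across, top 63 mm high); a jar and tiles stand on the board at its right. Origin on the table under the centre of the H gate; x forward (away from the robot), y left, z up; turned up to 0.35 rad.
- gate_lands: Aluminium gate plate on the gearbox (origin and axes as the machine): 100 x 84 mm, top 120 mm above the table. H slot: lanes along x at y = +20 and -20 mm, 16 mm wide, joined by a channel along y at x = 0, 18 mm wide; lands between have rounded noses. Brass studs: one far left, two near left, three far right (with a blue tile; white at the others), four near right.
- gearstick: Gearstick: steel rod 12 mm thick with a red ball knob 40 mm across. Origin at the pivot it tilts about, 20 mm above the table on the machine's z axis; its z axis runs up the rod, knob centre 185 mm along it. It moves with about 2 to 4 N at the knob, stays where it is left, is stopped by the gate's walls and cannot be lifted.
- knob (a point): Centre of the gearstick's red ball knob (ball 40 mm across). Upright it is 205 mm above the table, over the machine's origin; it swings to 46 mm forward or back and 37 mm to either side, sinking by up to 9 mm.
- third (a point): Point fixed to the machine where the knob's centre stands when the stick is fully home in the third slot.
- stick_cross (a joint): Sideways tilt of the gearstick, rad: about -0.20 in the left lane (where it starts), 0 upright, about +0.20 in the right lane; stops at -0.22 and +0.22.
- stick_fore (a joint): Fore-and-aft tilt of the gearstick, rad: +0.25 is fully forward (slots one and three), 0 is the middle channel, -0.25 fully back (slots two and four). It can cross between the lanes only within about 0.03 of 0. It starts anywhere from -0.25 to +0.25 in the left lane.
- start (a joint): Travel of the green start button, m: 0 released, 0.006 right down; a spring (about 2 N to start, 6 N right down) returns it.
- start_top (a point): Centre of the top face of the green start button (28 mm across, in a black ring 44 mm across), on the gearbox top near its front right corner: 126 mm above the table, at x = -92, y = -70 mm in the machine's frame. Pressed straight down.
- paste_jar: Jar of polishing paste, 52 mm across, 65 mm high, standing on the base board right of the gearbox; origin under its centre. Loose, leave alone.
- tile_stack: Stack of four tiles, 50 x 50 x 48 mm, on the base board right of the gearbox; origin under its centre. Loose, leave alone.
- work_tile: White tile 70 x 70 x 12 mm lying on the lap disc; origin under its centre. Loose, leave alone.
- chisel: Chisel with a handle, 200 mm long, lying on the table to the right. Loose, leave alone.
- glue: Glue bottle, 66 mm across, 160 mm high, standing on the table to the left; origin under its centre. Loose, leave alone.

How it is judged (in metres and radians):
On the way, in this order (a step that is already met when the one before it is completed fails the run):
1. the gearstick stands in the right-hand lane at the middle channel (value of joint stick_cross above 0.15 rad and value of joint stick_fore between -0.1 and 0.1 rad), for 0.05 s.
2. the gearstick is fully home in the third slot (value of joint stick_cross above 0.15 rad and value of joint stick_fore above 0.2 rad), for 0.2 s.
3. the start button is pressed right down, in third (all of step 2 and value of joint start above 0.0045 m), for 0.05 s.
At the end, for the whole second after the job is handed in: The gearstick rests in the third slot (sideways tilt above 0.15 rad, forward tilt above 0.20 of its 0.25 rad, still), and the start button, after being pressed at least 4.5 of its 6 mm, is up again (within 2 mm) (all of step 2 and value of joint start below 0.002 m and velocity of joint stick_fore between -0.05 and 0.05 rad/s); the robot touches nothing.
It fails at once if the start button is pressed before the stick is in third (value of joint start above 0.003 m and not (value of joint stick_cross above 0.15 rad and value of joint stick_fore above 0.2 rad)).
It fails at once if the gearstick is gripped or forced (over 35 N from the fingers) (contact force between the fingers and gearstick above 35 N).
It fails at once if a tile, the jar, the chisel or the glue bottle is lifted or shifted by more than 15 mm (distance of any of paste_jar, tile_stack, work_tile, chisel, glue from where it was at the start of the episode above 0.015 m).
It also fails if it takes over 64 s, if anything falls off the work surface, if the arm or the gripper's body presses on something with over 40 N, if the wrist force passes 120 N, or if a joint passes its speed limit or range.

### The arm

A 7-joint arm with a two-finger parallel gripper is mounted at the origin on the work surface. World frame = base frame: x ahead of the robot, y to its left, z up, the work surface at z = 0. Lengths are in m, angles in degrees, forces in N, time in s.
With the tool pointing down it reaches from about 0.4 to 0.925 m from the base axis. Payload 4.1 kg.
Tool frame: the origin (TCP) lies at the very end of the fingers, on their centre line; the grasp point (between the pads) lies 19 mm behind it; z points along the fingers, y is the line along which they close (so a half turn about z gives the same grasp; the last joint's range is limited). The gripper opens to 85 mm and grips with 20 to 120 N. Pads are 22 mm wide; open, the fingers measure 114 mm over their backs; the gripper's body (76 mm by 85 mm) begins 54 mm behind the grasp point. The pads swing forward as they close: fully open they stand 13 mm farther back than shut.
Start: joints at [-82.735, 22.827, 2.584, 88.041, -1.071, 69.15, -2.905], TCP at [0.146, 0.634, 0.231] pointing down, gripper open.
Joint ranges: [-161.44, 161.44], [-28.35, 127.94], [-78.24, 83.42], [0, 140.83], [-78.03, 258.03], [13.02, 114.36], [-168.23, 168.23]. Speed limits (degrees/s): [147.25, 147.25, 180, 180, 180, 180, 180].

### API

Orientations are given as a 3x3 rotation matrix whose columns are the frame's x, y, z axes.
In Python, from station import bot, vision gives the robot as it stands.
- The arm moves only by the tool move_arm, never from a script. Its argument "steps" is a list of rows, each an object of numbers: "x", "y", "z": the shift along the tool's x, y, z in mm; "rx", "ry", "rz": the turn, a rotation vector about the tool's x, y, z in rad; "hand": the closure, from -1 (fully open) to 1 (shut), so that 0 is half open. A call has exactly 5 rows; each row shifts and turns the commanded pose from where the row before left it, along the tool's axes as they then stand; what a row does not reach is not made up. A row lasts 1/10 s, in which the tool goes at most 50 mm and 8.59 degrees, less where a joint would pass 70% of its speed; a pose out of reach is approached as far as the arm can. A call with a gripper value outside its range is refused whole. The fingers move at their own pace and stop on an object; the grip force is fixed at half the most. Time passes only in rows, so rows that do not move let the fingers close, or fill a call up. It gives the time, the measured TCP pose, the force, the opening and the grip force at its end, in the units of the state.
- bot.observe(): the state, without advancing time (a new reading comes with each control period).
- vision.grab_frame(name): name is "scene" or "top"; returns the picture (400x640x3 uint8, red, green, blue); there is no depth.
- vision.calibration(name): a dict with "fx", "fy", "cx", "cy" (pixels), "R" (3x3) and "t" (3): a world point X has camera coordinates R X + t. Camera axes: x right, y down, z forward; pixel columns grow to the right and rows downward; lengths in m; the calibration is good to about 2 mm. A picture is of the moment at which its call begins. calibration takes no time and is no camera call.
- bot.sign_off(): hands the job in; it is judged then, once.
The state is a dict: "time": time; "qpos": joint angles; "qd": joint speeds; "joint_efforts": joint torques, N m; "tool_pos": TCP position; "ee_rot": TCP orientation; "ft_force": force on the tool from outside, world axes, zero at the start; "moment": the same for the moment, N m; "gripper_width": finger opening in m; "grasp_force": force on a finger pad.
Only numpy, scipy, OpenCV 4.12 (cv2) and the standard library are available. Lean on these libraries where they do the work, as an engineer would, in place of code of your own. Each camera call takes 0.05 s, during which the arm holds its last target. There are 200 camera calls.

## Working session

There is one attempt and no reset: what is moved stays moved. The work goes in short steps, Python scripts to look and compute and a tool call to move; the robot and the scene stay as the last step left them, time stands still between calls to the robot, and variables do not carry over. Pictures are saved under pics/ and viewed, at most 10 in all, crops included, and the job is handed in when it is done.

Besides the shell and the picture viewer there is one more tool, called by a JSON object that holds its "op" and its "data". move_arm: Moves the arm, as the interface text tells. Its arguments: {"type":"object","properties":{"steps":{"type":"array"}},"required":["steps"]}

```bash
mkdir -p pics
python3 - <<'E'
from station import bot, vision
import cv2, numpy as np
o=bot.observe(); print(o['time'],o['tool_pos'],np.round(o['ee_rot'],3),o['gripper_width'])
for n in ['scene','top']:
    cv2.imwrite(f'pics/{n}0.png',vision.grab_frame(n)[:,:,::-1]); c=vision.calibration(n); print(n,{k:np.round(v,4).tolist() for k,v in c.items()})
E
```

```text
0.0 [0.14536138 0.63290437 0.23025028] [[-0.975  0.224 -0.   ]
 [ 0.224  0.975 -0.002]
 [-0.    -0.002 -1.   ]] 0.08522997330235361
scene {'fx': 399.8028, 'fy': 399.8028, 'cx': 320.3809, 'cy': 199.6284, 'R': [[0.1431, 0.9896, -0.0149], [0.7514, -0.1185, -0.6491], [-0.6441, 0.0817, -0.7606]], 't': [-0.1274, -0.3464, 1.7652]}
top {'fx': 402.128, 'fy': 402.128, 'cx': 321.4919, 'cy': 198.5005, 'R': [[0.1382, -0.9904, 0.0038], [-0.9632, -0.1353, -0.2325], [0.2308, 0.0285, -0.9726]], 't': [-0.0238, 0.6258, 1.1553]}
```

View pics/scene0.png

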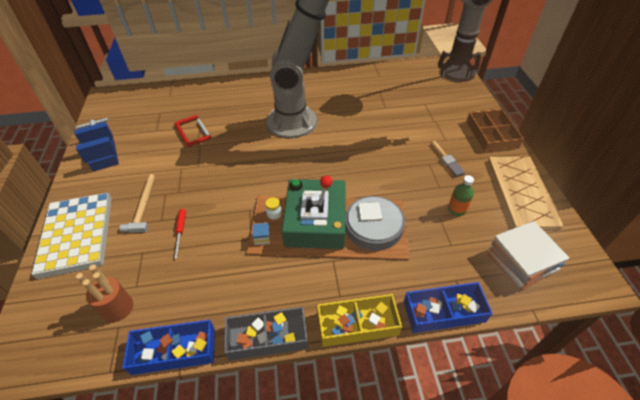

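View pics/top0.png

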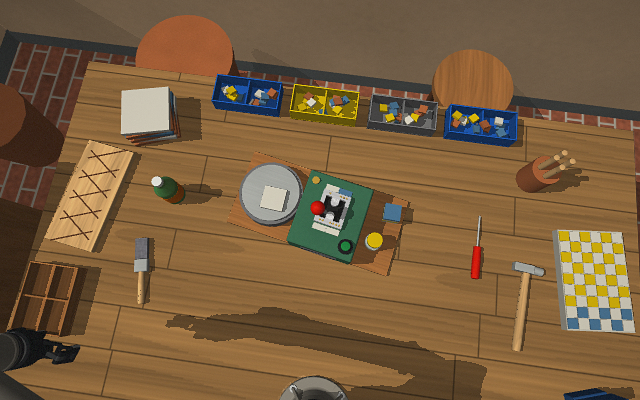

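The top view shows the machine at about (335,210), the knob at (317,208) and the start button at (346,246). I'll enlarge it.

Run:
```python
import cv2
a=cv2.imread('pics/top0.png')[160:270,280:390]; b=cv2.imread('pics/scene0.png')[165:260,270:365]
cv2.imwrite('pics/c0.png',cv2.hconcat([cv2.resize(a,(400,400),interpolation=3),cv2.resize(b,(400,400),interpolation=3)]))
```

```text
(no output)
```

View pics/c0.png

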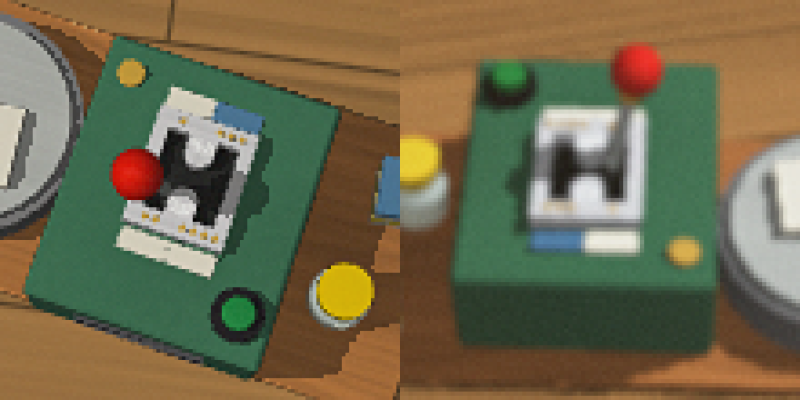

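```bash
cat > h.py <<'E'
import numpy as np
from scipy.optimize import least_squares
from station import vision
C={n:vision.calibration(n) for n in('top','scene')}
def proj(n,X):
    c=C[n]; p=np.array(c['R'])@X+np.array(c['t']); return np.array([c['fx']*p[0]/p[2]+c['cx'],c['fy']*p[1]/p[2]+c['cy']])
def m2w(m,P): 
    c,s=np.cos(m[2]),np.sin(m[2]); return np.array([m[0]+c*P[0]-s*P[1],m[1]+s*P[0]+c*P[1],P[2]])
def stick(cr,fo,L=.185):  # machine frame, approx
    v=np.array([np.tan(fo),-np.tan(cr),1]); v/=np.linalg.norm(v); return np.array([0,0,.02])+L*v
E
python3 - <<'E'
from h import *
T=lambda u,v:np.array([280+u/3.636,160+v/3.636]); S=lambda u,v:np.array([270+(u-400)/4.2105,165+v/4.2105])
obs=[('top',T(118,37),(.1,.1,.104)),('top',T(338,110),(.1,-.1,.104)),('top',T(238,314),(-.092,-.07,.126)),
('scene',S(508,77),(-.092,-.07,.126)),('scene',S(715,282),(.1,.1,.104)),('scene',S(455,282),(.1,-.1,.104)),('scene',S(480,62),(-.13,-.1,.104)),('scene',S(718,66),(-.13,.1,.104))]
f=lambda m:np.concatenate([proj(n,m2w(m,P))-u for n,u,P in obs])
r=least_squares(f,[.5,0,0]); print(r.x,np.round(r.fun.reshape(-1,2),1).tolist())
m=r.x; np.save('m.npy',m)
k=least_squares(lambda X:np.r_[proj('top',X)-T(137,174),proj('scene',X)-S(637,71)],[.5,0,.2]); print('knob',k.x,k.fun)
g=least_squares(lambda q:np.r_[proj('top',m2w(m,stick(*q)))-T(137,174),proj('scene',m2w(m,stick(*q)))-S(637,71)],[-.2,0]); print('cross,fore',g.x,g.fun,m2w(m,stick(*g.x)))
for nm,P in dict(mid=stick(.2,0),third=stick(.2,.25),start=(-.092,-.07,.126)).items(): print(nm,m2w(m,P))
E
```

```text
[ 0.58751021  0.02732191 -0.18635161] [[-1.5, -1.8], [1.0, -1.4], [-0.1, -0.9], [-0.1, -1.8], [0.6, 0.7], [-1.8, -1.0], [-0.7, -2.1], [0.0, -1.8]]
knob [0.56671007 0.06725698 0.19591558] [-0.34758319 -0.08309092 -0.40996402  0.03580665]
cross,fore [-0.19490161 -0.15210805] [-0.33137566 -0.47398289 -0.40562989 -0.66374833] [0.56703821 0.06723643 0.19947905]
mid [ 0.58070065 -0.00879559  0.20131232]
third [ 0.62503846 -0.01603614  0.19588835]
start [ 0.48413379 -0.02442087  0.126     ]
```

{"op": "move_arm", "data": {"steps": [{"rz": -0.039,"z": -10,"hand": 1},{"x": -30,"y": -32,"z": -4,"hand": 1},{"x": -30,"y": -32,"z": -4,"hand": 1},{"x": -30,"y": -32,"z": -4,"hand": 1},{"x": -30,"y": -32,"z": -4,"hand": 1}]}}

```text
schema error: expected keys x, y, z, rx, ry, rz, hand
```

{"op": "move_arm", "data": {"steps": [{"x": -30,"y": -32,"hand": 1},{"x": -30,"y": -32,"hand": 1},{"x": -30,"y": -32,"hand": 1},{"x": -30,"y": -32,"hand": 1},{"x": -30,"y": -32,"hand": 1}]}}

```text
schema error: expected keys x, y, z, rx, ry, rz, hand
```

{"op": "move_arm", "data": {"steps": [{"x": -30,"y": -32,"hand": 1},{"x": -30,"y": -32,"hand": 1},{"x": -30,"y": -32,"hand": 1},{"x": -30,"y": -32,"hand": 1},{"hand": 1}]}}

```text
schema error: expected keys x, y, z, rx, ry, rz, hand
```

```bash
cat >> h.py <<'E'
def st():
    from station import bot
    o=bot.observe(); m=np.load('m.npy'); c,s=np.cos(m[2]),np.sin(m[2]); d=o['tool_pos'][:2]-m[:2]
    print('t',round(o['time'],2),'mach mm',np.round([1e3*(c*d[0]+s*d[1]),1e3*(-s*d[0]+c*d[1]),1e3*o['tool_pos'][2]],1),'F',np.round(o['ft_force'],1),'w',o['gripper_width'],'toolx',np.round(np.array(o['ee_rot'])[:,0],3),'want',np.round([-c,-s],3))
E
python3 -c "from h import *;st()"
```

```text
t 0.1 mach mm [-546.7  513.2  230.4] F [0.6 1.1 0.8] w 0.08537058878961513 toolx [-0.975  0.224 -0.   ] want [-0.983  0.185]
```

All keys are needed in every row.

{"op": "move_arm", "data": {"steps": [{"x": 0,"y": 0,"z": -10,"rx": 0,"ry": 0,"rz": -0.039,"hand": 1},{"x": -30,"y": -32,"z": -4,"rx": 0,"ry": 0,"rz": 0,"hand": 1},{"x": -30,"y": -32,"z": -4,"rx": 0,"ry": 0,"rz": 0,"hand": 1},{"x": -30,"y": -32,"z": -4,"rx": 0,"ry": 0,"rz": 0,"hand": 1},{"x": -30,"y": -32,"z": -4,"rx": 0,"ry": 0,"rz": 0,"hand": 1}]}}

```text
time: 0.6
tool_pos: [0.2403, 0.4836, 0.257]
ee_rot: [[-0.983, 0.185, -0.0], [0.185, 0.983, -0.001], [0.0, -0.001, -1.0]]
ft_force: [1.1, 0.1, -0.1]
gripper_width: 0.0123
grasp_force: 0.0
```

{"op": "move_arm", "data": {"steps": [{"x": -30,"y": -32,"z": 0,"rx": 0,"ry": 0,"rz": 0,"hand": 1},{"x": -30,"y": -32,"z": 0,"rx": 0,"ry": 0,"rz": 0,"hand": 1},{"x": -30,"y": -32,"z": 0,"rx": 0,"ry": 0,"rz": 0,"hand": 1},{"x": -30,"y": -32,"z": 0,"rx": 0,"ry": 0,"rz": 0,"hand": 1},{"x": -30,"y": -32,"z": 0,"rx": 0,"ry": 0,"rz": 0,"hand": 1}]}}

```text
time: 1.1
tool_pos: [0.3578, 0.2985, 0.2571]
ee_rot: [[-0.983, 0.186, -0.0], [0.186, 0.983, -0.0], [0.0, -0.0, -1.0]]
ft_force: [1.5, 0.8, 0.5]
gripper_width: -0.0002
grasp_force: 0.0
```

{"op": "move_arm", "data": {"steps": [{"x": -30,"y": -32,"z": 0,"rx": 0,"ry": 0,"rz": 0,"hand": 1},{"x": -30,"y": -32,"z": 0,"rx": 0,"ry": 0,"rz": 0,"hand": 1},{"x": -30,"y": -32,"z": 0,"rx": 0,"ry": 0,"rz": 0,"hand": 1},{"x": -30,"y": -32,"z": 0,"rx": 0,"ry": 0,"rz": 0,"hand": 1},{"x": 0,"y": 0,"z": 0,"rx": 0,"ry": 0,"rz": 0,"hand": 1}]}}

```text
time: 1.6
tool_pos: [0.4541, 0.1457, 0.2574]
ee_rot: [[-0.98, 0.197, 0.002], [0.197, 0.98, -0.003], [-0.002, -0.002, -1.0]]
ft_force: [-0.6, -0.2, 0.0]
gripper_width: -0.0002
grasp_force: 0.0
```

```bash
python3 -c "from h import *;st()"
```

```text
t 1.6 mach mm [-153.1   91.6  257.4] F [-0.6 -0.2  0. ] w -0.0001899885257990229 toolx [-0.98   0.197 -0.002] want [-0.983  0.185]
```

{"op": "move_arm", "data": {"steps": [{"x": -30,"y": -28,"z": 0,"rx": 0,"ry": 0,"rz": -0.012,"hand": 1},{"x": -30,"y": -28,"z": 0,"rx": 0,"ry": 0,"rz": 0,"hand": 1},{"x": -15,"y": 0,"z": 36,"rx": 0,"ry": 0,"rz": 0,"hand": 1},{"x": 0,"y": 0,"z": 40,"rx": 0,"ry": 0,"rz": 0,"hand": 1},{"x": 0,"y": 0,"z": 0,"rx": 0,"ry": 0,"rz": 0,"hand": 1}]}}

```text
time: 2.1
tool_pos: [0.5108, 0.0835, 0.1764]
ee_rot: [[-0.985, 0.174, -0.011], [0.174, 0.985, -0.003], [0.01, -0.005, -1.0]]
ft_force: [-1.6, -0.1, 0.0]
gripper_width: -0.0001
grasp_force: 0.0
```

Run:
```python
from h import *;st()
import cv2
a=vision.grab_frame('top')[160:270,270:380,::-1]; b=vision.grab_frame('scene')[145:245,270:370,::-1]
cv2.imwrite('pics/c1.png',cv2.hconcat([cv2.resize(a,(400,400),interpolation=3),cv2.resize(b,(400,400),interpolation=3)]))
```

```text
t 2.1 mach mm [-85.8  41.  176.4] F [-1.6 -0.1  0. ] w -0.00013049428317088034 toolx [-0.985  0.174  0.01 ] want [-0.983  0.185]
```

View pics/c1.png

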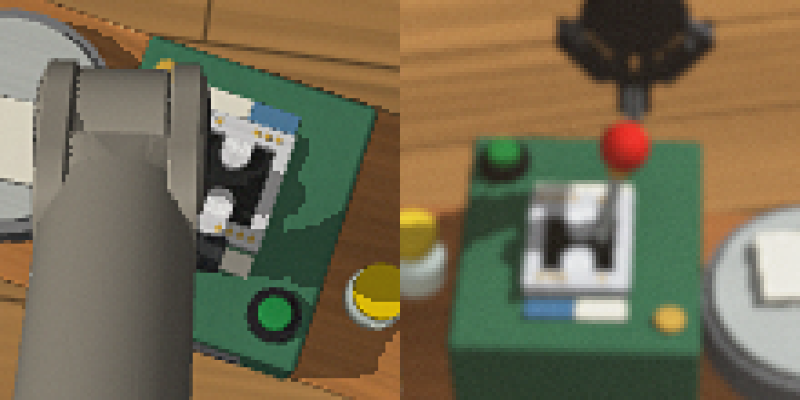

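The scene view shows the shut fingers at crop (632,100), right behind the knob at (626,146). The way forward is clear.

```bash
cat >> h.py <<'E'
def knob(q0=(-.2,0)):
    import cv2
    im=vision.grab_frame('scene').astype(int); r,g,b=im[...,0],im[...,1],im[...,2]
    k=((r>130)&(r>2.5*g)&(r>2.5*b)).astype(np.uint8); k[:, :270]=0;k[:,380:]=0;k[:150]=0;k[245:]=0
    n,l,s,c=cv2.connectedComponentsWithStats(k); i=1+np.argmax(s[1:,4]); m=np.load('m.npy')
    q=least_squares(lambda q:proj('scene',m2w(m,stick(*q)))-c[i],q0).x
    print('px',c[i],'area',s[i,4],'box',s[i,:4],'cross,fore',np.round(q,3),'knob mm',np.round(1e3*stick(*q),1)); st()
E
python3 -c "from h import *;knob()"
```

```text
px [326.4137931 180.3908046] area 87 box [321 176  11  10] cross,fore [-0.204 -0.178] knob mm [-32.   36.9 198.4]
t 2.25 mach mm [-81.2  43.  182.5] F [0.2 0.8 0.8] w -7.16608152286249e-05 toolx [-0.985  0.173 -0.001] want [-0.983  0.185]
```

{"op": "move_arm", "data": {"steps": [{"x": -20,"y": 2,"z": 0,"rx": 0,"ry": 0,"rz": 0,"hand": 1},{"x": -6,"y": 0,"z": 0,"rx": 0,"ry": 0,"rz": 0,"hand": 1},{"x": -6,"y": 0,"z": 0,"rx": 0,"ry": 0,"rz": 0,"hand": 1},{"x": -6,"y": 0,"z": 0,"rx": 0,"ry": 0,"rz": 0,"hand": 1},{"x": 0,"y": 0,"z": 0,"rx": 0,"ry": 0,"rz": 0,"hand": 1}]}}

```text
time: 2.75
tool_pos: [0.5535, 0.0794, 0.1818]
ee_rot: [[-0.985, 0.174, 0.001], [0.174, 0.985, 0.0], [-0.001, 0.001, -1.0]]
ft_force: [-1.6, 1.0, 1.5]
gripper_width: 0.0
grasp_force: 0.8
```

```bash
python3 -c "from h import *;knob()"
```

```text
px [326.47727273 183.35227273] area 88 box [322 178  10  11] cross,fore [-0.206 -0.098] knob mm [-17.6  37.6 200.3]
t 2.8 mach mm [-43.4  44.7 181.6] F [-2.1  1.2  1.8] w -0.00042599435251587073 toolx [-0.985  0.174 -0.   ] want [-0.983  0.185]
```

{"op": "move_arm", "data": {"steps": [{"x": -5,"y": 0,"z": 0,"rx": 0,"ry": 0,"rz": 0,"hand": 1},{"x": -5,"y": 0,"z": 0,"rx": 0,"ry": 0,"rz": 0,"hand": 1},{"x": -4,"y": 0,"z": 0,"rx": 0,"ry": 0,"rz": 0,"hand": 1},{"x": 0,"y": 0,"z": 0,"rx": 0,"ry": 0,"rz": 0,"hand": 1},{"x": 0,"y": 0,"z": 0,"rx": 0,"ry": 0,"rz": 0,"hand": 1}]}}

```text
time: 3.3
tool_pos: [0.5671, 0.0766, 0.1812]
ee_rot: [[-0.985, 0.174, 0.0], [0.174, 0.985, -0.0], [-0.0, -0.0, -1.0]]
ft_force: [-1.2, -0.3, -0.0]
gripper_width: -0.0002
grasp_force: 0.5
```

Run:
```python
from h import *;knob()
import cv2
b=vision.grab_frame('scene')[160:235,280:355,::-1]
cv2.imwrite('pics/c2.png',cv2.resize(b,(600,600),interpolation=3))
```

```text
px [326.19318182 186.60227273] area 88 box [321 182  11  10] cross,fore [-0.203 -0.017] knob mm [ -3.1  37.2 201.2]
t 3.35 mach mm [-29.3  44.6 181.2] F [-0.7  0.1 -0.6] w 0.00029950522095682953 toolx [-0.985  0.174 -0.   ] want [-0.983  0.185]
```

View pics/c2.png

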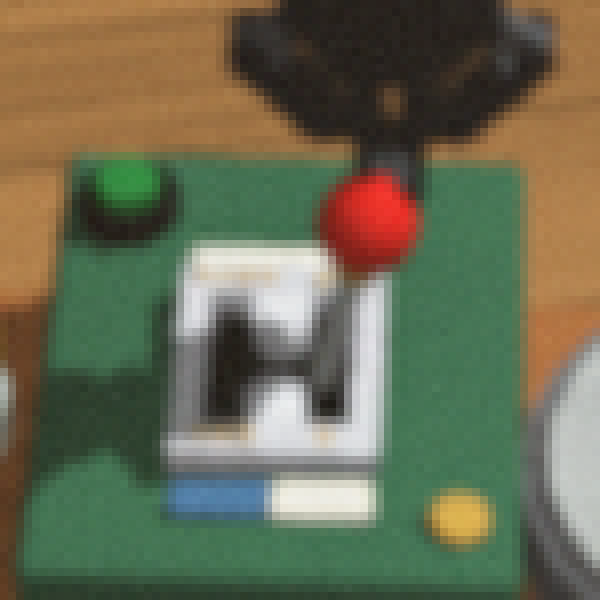

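The view shows the rod meeting the gate at about the channel (channel at (270,365), rod at (325,370)). Next I'll go round to the left of the knob.

{"op": "move_arm", "data": {"steps": [{"x": 18,"y": 0,"z": 0,"rx": 0,"ry": 0,"rz": 0,"hand": 1},{"x": 0,"y": 25,"z": 0,"rx": 0,"ry": 0,"rz": 0.011,"hand": 1},{"x": 0,"y": 25,"z": 0,"rx": 0,"ry": 0,"rz": 0,"hand": 1},{"x": -24,"y": 0,"z": 0,"rx": 0,"ry": 0,"rz": 0,"hand": 1},{"x": -23,"y": 0,"z": 0,"rx": 0,"ry": 0,"rz": 0,"hand": 1}]}}

```text
time: 3.9
tool_pos: [0.605, 0.122, 0.1814]
ee_rot: [[-0.983, 0.181, 0.001], [0.181, 0.983, 0.001], [-0.001, 0.001, -1.0]]
ft_force: [0.0, -1.1, 0.5]
gripper_width: 0.0001
grasp_force: 0.0
```

```bash
python3 -c "from h import *;knob()"
```

```text
px [325.4        187.30909091] area 55 box [322 183   8   9] cross,fore [-0.19   0.002] knob mm [  0.4  34.9 201.7]
t 3.95 mach mm [  4.   94.7 181.6] F [ 4.  -0.6  1.5] w 0.00017662991951237543 toolx [-0.983  0.185 -0.006] want [-0.983  0.185]
```

{"op": "move_arm", "data": {"steps": [{"x": 3,"y": -18,"z": 0,"rx": 0,"ry": 0,"rz": 0,"hand": 1},{"x": 0,"y": -7,"z": 0,"rx": 0,"ry": 0,"rz": 0,"hand": 1},{"x": 0,"y": -7,"z": 0,"rx": 0,"ry": 0,"rz": 0,"hand": 1},{"x": 0,"y": -7,"z": 0,"rx": 0,"ry": 0,"rz": 0,"hand": 1},{"x": 0,"y": 0,"z": 0,"rx": 0,"ry": 0,"rz": 0,"hand": 1}]}}

```text
time: 4.45
tool_pos: [0.5938, 0.0818, 0.1818]
ee_rot: [[-0.983, 0.186, 0.001], [0.186, 0.983, 0.001], [-0.001, 0.001, -1.0]]
ft_force: [-0.3, 1.5, 1.0]
gripper_width: -0.0002
grasp_force: 0.9
```

```bash
python3 -c "from h import *;knob()"
```

```text
px [320.45652174 187.04347826] area 46 box [317 184   8   7] cross,fore [-0.107  0.01 ] knob mm [  1.8  19.7 203.9]
t 4.5 mach mm [ -4.   55.2 181.6] F [-0.3  0.2  1.5] w -0.0003553099494621869 toolx [-0.983  0.185 -0.   ] want [-0.983  0.185]
```

{"op": "move_arm", "data": {"steps": [{"x": -2,"y": -8,"z": 0,"rx": 0,"ry": 0,"rz": 0,"hand": 1},{"x": 0,"y": -10,"z": 0,"rx": 0,"ry": 0,"rz": 0,"hand": 1},{"x": 0,"y": -10,"z": 0,"rx": 0,"ry": 0,"rz": 0,"hand": 1},{"x": 0,"y": -10,"z": 0,"rx": 0,"ry": 0,"rz": 0,"hand": 1},{"x": 0,"y": -8,"z": 0,"rx": 0,"ry": 0,"rz": 0,"hand": 1}]}}

```text
time: 5.0
tool_pos: [0.5872, 0.0353, 0.1813]
ee_rot: [[-0.983, 0.186, -0.0], [0.186, 0.983, -0.0], [0.0, -0.001, -1.0]]
ft_force: [-0.4, 1.6, 0.6]
gripper_width: 0.0004
grasp_force: 0.9
```

```bash
python3 -c "from h import *;knob()"
```

```text
px [305.32608696 186.91304348] area 46 box [302 184   8   7] cross,fore [0.147 0.009] knob mm [  1.7 -27.1 203. ]
t 5.05 mach mm [ -1.9   6.  181.2] F [-1.4  1.   0.3] w 0.00018595495434761016 toolx [-0.982  0.188  0.   ] want [-0.983  0.185]
```

Ten more millimetres at a careful pace.

{"op": "move_arm", "data": {"steps": [{"x": 0,"y": -3,"z": 0,"rx": 0,"ry": 0,"rz": 0,"hand": 1},{"x": 0,"y": -3,"z": 0,"rx": 0,"ry": 0,"rz": 0,"hand": 1},{"x": 0,"y": -3,"z": 0,"rx": 0,"ry": 0,"rz": 0,"hand": 1},{"x": 0,"y": 0,"z": 0,"rx": 0,"ry": 0,"rz": 0,"hand": 1},{"x": 0,"y": 0,"z": 0,"rx": 0,"ry": 0,"rz": 0,"hand": 1}]}}

```text
time: 5.55
tool_pos: [0.5857, 0.0283, 0.181]
ee_rot: [[-0.983, 0.184, -0.001], [0.184, 0.983, -0.0], [0.001, -0.0, -1.0]]
ft_force: [0.2, 0.9, -0.2]
gripper_width: 0.0
grasp_force: 0.5
```

```bash
python3 -c "from h import *;knob()"
```

```text
px [302.95652174 187.10869565] area 46 box [299 184   9   7] cross,fore [0.187 0.009] knob mm [  1.6 -34.5 201.8]
t 5.6 mach mm [ -1.9   0.6 181.1] F [ 0.2  2.1 -0.2] w -3.925887036882815e-05 toolx [-0.983  0.184  0.   ] want [-0.983  0.185]
```

{"op": "move_arm", "data": {"steps": [{"x": 0,"y": -3,"z": 0,"rx": 0,"ry": 0,"rz": 0,"hand": 1},{"x": 0,"y": 0,"z": 0,"rx": 0,"ry": 0,"rz": 0,"hand": 1},{"x": 0,"y": 18,"z": 0,"rx": 0,"ry": 0,"rz": 0,"hand": 1},{"x": 25,"y": 0,"z": 0,"rx": 0,"ry": 0,"rz": 0,"hand": 1},{"x": 30,"y": 0,"z": 0,"rx": 0,"ry": 0,"rz": 0,"hand": 1}]}}

```text
time: 6.1
tool_pos: [0.5352, 0.0545, 0.1814]
ee_rot: [[-0.983, 0.184, 0.001], [0.184, 0.983, -0.001], [-0.001, -0.001, -1.0]]
ft_force: [0.1, 0.5, -0.4]
gripper_width: 0.0001
grasp_force: 0.0
```

{"op": "move_arm", "data": {"steps": [{"x": 0,"y": -18,"z": 0,"rx": 0,"ry": 0,"rz": 0,"hand": 1},{"x": 0,"y": -18,"z": 0,"rx": 0,"ry": 0,"rz": 0,"hand": 1},{"x": 0,"y": -14,"z": 0,"rx": 0,"ry": 0,"rz": 0,"hand": 1},{"x": 0,"y": 0,"z": 0,"rx": 0,"ry": 0,"rz": 0,"hand": 1},{"x": 0,"y": 0,"z": 0,"rx": 0,"ry": 0,"rz": 0,"hand": 1}]}}

```text
time: 6.6
tool_pos: [0.5258, 0.0046, 0.1814]
ee_rot: [[-0.983, 0.185, 0.0], [0.185, 0.983, 0.001], [-0.0, 0.001, -1.0]]
ft_force: [0.3, 0.8, 0.1]
gripper_width: 0.0002
grasp_force: 0.0
```

```bash
python3 -c "from h import *;knob()"
```

```text
px [302.95744681 185.95744681] area 94 box [298 181  11  11] cross,fore [ 0.189 -0.018] knob mm [ -3.3 -34.8 201.7]
t 6.65 mach mm [-56.5 -33.3 181.3] F [-0.4 -0.3  0.7] w -6.573555407631724e-06 toolx [-0.983  0.184 -0.   ] want [-0.983  0.185]
```

{"op": "move_arm", "data": {"steps": [{"x": -20,"y": -2,"z": 0,"rx": 0,"ry": 0,"rz": 0,"hand": 1},{"x": -8,"y": 0,"z": 0,"rx": 0,"ry": 0,"rz": 0,"hand": 1},{"x": -8,"y": 0,"z": 0,"rx": 0,"ry": 0,"rz": 0,"hand": 1},{"x": -7,"y": 0,"z": 0,"rx": 0,"ry": 0,"rz": 0,"hand": 1},{"x": -7,"y": 0,"z": 0,"rx": 0,"ry": 0,"rz": 0,"hand": 1}]}}

```text
time: 7.15
tool_pos: [0.5741, -0.0067, 0.181]
ee_rot: [[-0.983, 0.184, -0.001], [0.184, 0.983, 0.001], [0.001, 0.0, -1.0]]
ft_force: [-1.4, 1.1, 0.3]
gripper_width: 0.0001
grasp_force: 0.9
```

```bash
python3 -c "from h import *;knob((.2,.1))"
```

```text
px [302.30337079 191.73033708] area 89 box [297 187  11  11] cross,fore [0.193 0.109] knob mm [ 19.7 -35.3 200.5]
t 7.2 mach mm [ -5.6 -35.9 181.1] F [0.  0.9 0.2] w 2.1634359820036213e-05 toolx [-0.983  0.184 -0.001] want [-0.983  0.185]
```

{"op": "move_arm", "data": {"steps": [{"x": -5,"y": 0,"z": 0,"rx": 0,"ry": 0,"rz": 0,"hand": 1},{"x": -5,"y": 0,"z": 0,"rx": 0,"ry": 0,"rz": 0,"hand": 1},{"x": -5,"y": 0,"z": 0,"rx": 0,"ry": 0,"rz": 0,"hand": 1},{"x": -2,"y": 0,"z": 0,"rx": 0,"ry": 0,"rz": 0,"hand": 1},{"x": 0,"y": 0,"z": 0,"rx": 0,"ry": 0,"rz": 0,"hand": 1}]}}

```text
time: 7.7
tool_pos: [0.5908, -0.0107, 0.1809]
ee_rot: [[-0.983, 0.185, -0.001], [0.185, 0.983, -0.0], [0.001, -0.001, -1.0]]
ft_force: [-1.8, 0.5, -2.0]
gripper_width: -0.0001
grasp_force: 1.0
```

```bash
python3 -c "from h import *;knob((.2,.1))"
```

```text
px [302.02173913 196.65217391] area 92 box [297 192  11  10] cross,fore [0.194 0.207] knob mm [ 37.3 -35.  197.8]
t 7.75 mach mm [ 10.3 -36.7 181.1] F [-2.4  0.4 -1.2] w -0.00013378389290581252 toolx [-0.983  0.185  0.   ] want [-0.983  0.185]
```

{"op": "move_arm", "data": {"steps": [{"x": -2,"y": 0,"z": 0,"rx": 0,"ry": 0,"rz": 0,"hand": 1},{"x": -2,"y": 0,"z": 0,"rx": 0,"ry": 0,"rz": 0,"hand": 1},{"x": -1,"y": 0,"z": 0,"rx": 0,"ry": 0,"rz": 0,"hand": 1},{"x": 0,"y": 0,"z": 0,"rx": 0,"ry": 0,"rz": 0,"hand": 1},{"x": 0,"y": 0,"z": 0,"rx": 0,"ry": 0,"rz": 0,"hand": 1}]}}

```text
time: 8.25
tool_pos: [0.5959, -0.0114, 0.1814]
ee_rot: [[-0.983, 0.185, 0.0], [0.185, 0.983, -0.0], [-0.0, 0.0, -1.0]]
ft_force: [-3.8, -0.1, -1.9]
gripper_width: 0.0002
grasp_force: 1.4
```

```bash
python3 -c "from h import *;knob((.2,.1))"
```

```text
px [302.11702128 198.40425532] area 94 box [297 193  12  11] cross,fore [0.192 0.24 ] knob mm [ 43.2 -34.3 196.6]
t 8.3 mach mm [ 15.4 -36.5 181.4] F [-2.5 -0.  -2.8] w -2.522754025953502e-05 toolx [-0.983  0.185 -0.   ] want [-0.983  0.185]
```

{"op": "move_arm", "data": {"steps": [{"x": -1,"y": 0,"z": 0,"rx": 0,"ry": 0,"rz": 0,"hand": 1},{"x": -1,"y": 0,"z": 0,"rx": 0,"ry": 0,"rz": 0,"hand": 1},{"x": 0,"y": 0,"z": 0,"rx": 0,"ry": 0,"rz": 0,"hand": 1},{"x": 0,"y": 0,"z": 0,"rx": 0,"ry": 0,"rz": 0,"hand": 1},{"x": 0,"y": 0,"z": 0,"rx": 0,"ry": 0,"rz": 0,"hand": 1}]}}

```text
time: 8.8
tool_pos: [0.5979, -0.0116, 0.1814]
ee_rot: [[-0.983, 0.185, 0.0], [0.185, 0.983, 0.0], [-0.0, 0.0, -1.0]]
ft_force: [-2.5, 1.0, -1.8]
gripper_width: 0.0001
grasp_force: 1.4
```

```bash
python3 -c "from h import *;knob((.2,.1))"
```

```text
px [302.17894737 199.04210526] area 95 box [297 194  12  11] cross,fore [0.191 0.252] knob mm [ 45.4 -34.  196.1]
t 8.85 mach mm [ 17.4 -36.3 181.4] F [-3.5  1.4 -2.4] w 0.00024289485001196474 toolx [-0.983  0.185 -0.   ] want [-0.983  0.185]
```

{"op": "move_arm", "data": {"steps": [{"x": -1,"y": 0,"z": 0,"rx": 0,"ry": 0,"rz": 0,"hand": 1},{"x": -1,"y": 0,"z": 0,"rx": 0,"ry": 0,"rz": 0,"hand": 1},{"x": 0,"y": 0,"z": 0,"rx": 0,"ry": 0,"rz": 0,"hand": 1},{"x": 0,"y": 0,"z": 0,"rx": 0,"ry": 0,"rz": 0,"hand": 1},{"x": 0,"y": 0,"z": 0,"rx": 0,"ry": 0,"rz": 0,"hand": 1}]}}

```text
time: 9.35
tool_pos: [0.5995, -0.0118, 0.1812]
ee_rot: [[-0.983, 0.185, -0.0], [0.185, 0.983, 0.0], [0.0, 0.0, -1.0]]
ft_force: [-4.3, 1.6, -2.5]
gripper_width: -0.0002
grasp_force: 2.0
```

```bash
python3 -c "from h import *;knob((.2,.1))"
```

```text
px [302.15217391 199.32608696] area 92 box [297 194  12  11] cross,fore [0.191 0.257] knob mm [ 46.3 -34.  195.9]
t 9.4 mach mm [ 19.  -36.3 181.2] F [-3.9  0.6 -2. ] w 0.0002515742227274837 toolx [-0.983  0.185  0.   ] want [-0.983  0.185]
```

{"op": "move_arm", "data": {"steps": [{"x": -1,"y": 0,"z": 0,"rx": 0,"ry": 0,"rz": 0,"hand": 1},{"x": -1,"y": 0,"z": 0,"rx": 0,"ry": 0,"rz": 0,"hand": 1},{"x": 0,"y": 0,"z": 0,"rx": 0,"ry": 0,"rz": 0,"hand": 1},{"x": 0,"y": 0,"z": 0,"rx": 0,"ry": 0,"rz": 0,"hand": 1},{"x": 0,"y": 0,"z": 0,"rx": 0,"ry": 0,"rz": 0,"hand": 1}]}}

```text
time: 9.9
tool_pos: [0.601, -0.0121, 0.1809]
ee_rot: [[-0.983, 0.184, -0.002], [0.184, 0.983, 0.0], [0.002, 0.0, -1.0]]
ft_force: [-4.8, -0.6, -2.8]
gripper_width: 0.0004
grasp_force: 2.5
```

```bash
python3 -c "from h import *;knob((.2,.1))"
```

```text
px [302.12087912 199.54945055] area 91 box [297 195  12  10] cross,fore [0.192 0.261] knob mm [ 47.  -34.1 195.7]
t 9.95 mach mm [ 20.6 -36.2 180.9] F [-4.8  0.4 -2. ] w 0.0001381913858248226 toolx [-0.983  0.184  0.002] want [-0.983  0.185]
```

{"op": "move_arm", "data": {"steps": [{"x": -1,"y": 0,"z": 0,"rx": 0,"ry": 0,"rz": 0,"hand": 1},{"x": -1,"y": 0,"z": 0,"rx": 0,"ry": 0,"rz": 0,"hand": 1},{"x": -1,"y": 0,"z": 0,"rx": 0,"ry": 0,"rz": 0,"hand": 1},{"x": 0,"y": 0,"z": 0,"rx": 0,"ry": 0,"rz": 0,"hand": 1},{"x": 0,"y": 0,"z": 0,"rx": 0,"ry": 0,"rz": 0,"hand": 1}]}}

```text
time: 10.45
tool_pos: [0.6031, -0.0124, 0.1806]
ee_rot: [[-0.983, 0.184, -0.004], [0.184, 0.983, 0.001], [0.004, 0.0, -1.0]]
ft_force: [-6.8, 0.9, -2.1]
gripper_width: 0.0001
grasp_force: 3.3
```

Run:
```python
from h import *;knob((.2,.1))
import cv2
b=vision.grab_frame('scene')[160:235,280:355,::-1]
cv2.imwrite('pics/c3.png',cv2.resize(b,(600,600),interpolation=3))
```

```text
px [302.27586207 199.93103448] area 87 box [297 195  12  10] cross,fore [0.189 0.269] knob mm [ 48.3 -33.5 195.4]
t 10.5 mach mm [ 22.7 -36.2 180.6] F [-5.9  1.4 -2.7] w -0.0002144939962559513 toolx [-0.983  0.184  0.004] want [-0.983  0.185]
```

View pics/c3.png

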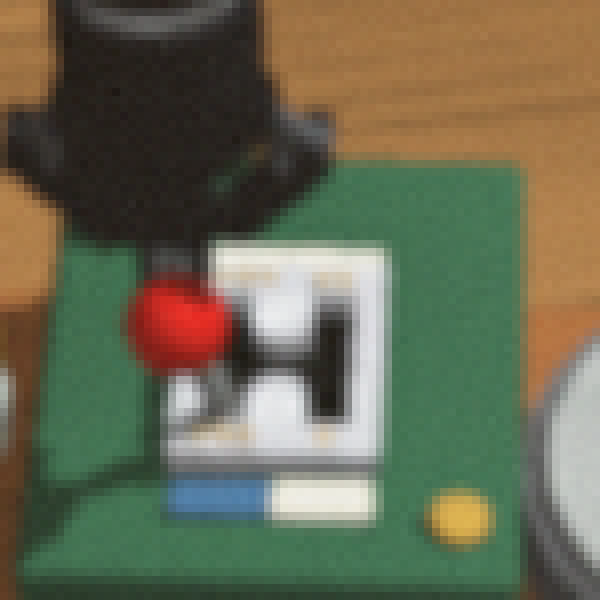

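The view shows the knob at (180,325) and the rod at the far end of the three-stud slot; the force rising to 6–7 N says it is at the stop. Next I'll back away to above the button.

{"op": "move_arm", "data": {"steps": [{"x": 14,"y": 0,"z": 0,"rx": 0,"ry": 0,"rz": 0,"hand": 1},{"x": 40,"y": -12,"z": 0,"rx": 0,"ry": 0,"rz": 0,"hand": 1},{"x": 40,"y": -12,"z": 0,"rx": 0,"ry": 0,"rz": 0,"hand": 1},{"x": 22,"y": -10,"z": 15,"rx": 0,"ry": 0,"rz": 0,"hand": 1},{"x": 0,"y": 0,"z": 15,"rx": 0,"ry": 0,"rz": 0,"hand": 1}]}}

```text
time: 11.05
tool_pos: [0.4843, -0.026, 0.1526]
ee_rot: [[-0.982, 0.187, 0.006], [0.187, 0.982, 0.002], [-0.006, 0.003, -1.0]]
ft_force: [0.4, -0.2, -0.2]
gripper_width: 0.0001
grasp_force: 0.0
```

{"op": "move_arm", "data": {"steps": [{"x": 0,"y": 0,"z": 0,"rx": 0,"ry": 0,"rz": 0,"hand": 1},{"x": 0,"y": 0,"z": 0,"rx": 0,"ry": 0,"rz": 0,"hand": 1},{"x": 0,"y": 0,"z": 0,"rx": 0,"ry": 0,"rz": 0,"hand": 1},{"x": 0,"y": 0,"z": 0,"rx": 0,"ry": 0,"rz": 0,"hand": 1},{"x": 0,"y": 0,"z": 0,"rx": 0,"ry": 0,"rz": 0,"hand": 1}]}}

```text
time: 11.55
tool_pos: [0.4852, -0.0249, 0.1517]
ee_rot: [[-0.983, 0.185, 0.001], [0.185, 0.983, -0.0], [-0.001, 0.0, -1.0]]
ft_force: [0.4, 0.0, -1.0]
gripper_width: 0.0002
grasp_force: 0.0
```

Run:
```python
from h import *;knob((.2,.1))
import cv2
b=vision.grab_frame('scene')[150:225,270:345,::-1]; a=vision.grab_frame('top')[170:270,290:390,::-1]
cv2.imwrite('pics/c4.png',cv2.hconcat([cv2.resize(a,(400,400),interpolation=3),cv2.resize(b,(400,400),interpolation=3)]))
```

```text
px [302.125   199.21875] area 96 box [297 194  12  11] cross,fore [0.192 0.255] knob mm [ 45.9 -34.1 195.9]
t 11.6 mach mm [-91.2 -70.3 151.6] F [ 0.1  0.7 -0.3] w 0.00010594012848790772 toolx [-0.983  0.185 -0.001] want [-0.983  0.185]
```

View pics/c4.png

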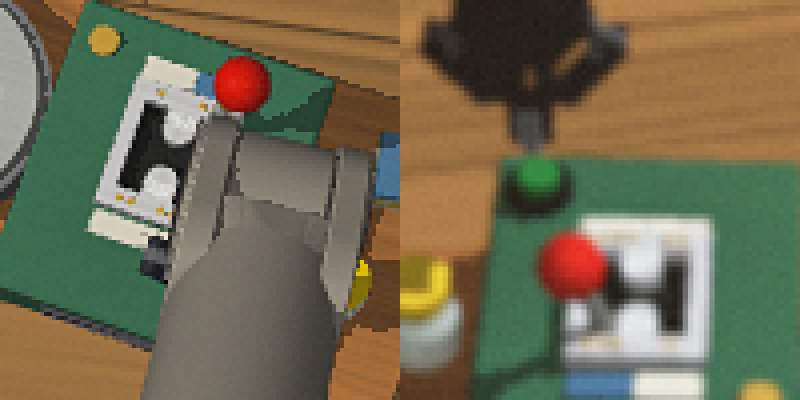

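Run:
```python
from h import *
print(proj('scene',np.array([.4852,-.0249,.1516])),proj('scene',np.array([.4852,-.0249,.126])),'obs tip',270+130/5.333,150+148/5.333,'button top',270+141/5.333,150+177/5.333)
```

```text
[294.95414796 176.48540724] [295.43239832 181.72176937] obs tip 294.3765235327208 177.75173448340522 button top 296.43915244702794 183.18957434839677
```

The tip sits about 1.5 px right of the button, so I'll shift 4 mm left and then press.

{"op": "move_arm", "data": {"steps": [{"x": 0,"y": 4,"z": 8,"rx": 0,"ry": 0,"rz": 0,"hand": 1},{"x": 0,"y": 0,"z": 8,"rx": 0,"ry": 0,"rz": 0,"hand": 1},{"x": 0,"y": 0,"z": 6,"rx": 0,"ry": 0,"rz": 0,"hand": 1},{"x": 0,"y": 0,"z": 3,"rx": 0,"ry": 0,"rz": 0,"hand": 1},{"x": 0,"y": 0,"z": 0,"rx": 0,"ry": 0,"rz": 0,"hand": 1}]}}

```text
time: 12.2
tool_pos: [0.4843, -0.0209, 0.1257]
ee_rot: [[-0.983, 0.185, -0.002], [0.185, 0.983, 0.0], [0.002, -0.0, -1.0]]
ft_force: [-1.0, 0.7, 1.7]
gripper_width: -0.0002
grasp_force: 0.9
```

{"op": "move_arm", "data": {"steps": [{"x": 0,"y": 0,"z": 2,"rx": 0,"ry": 0,"rz": 0,"hand": 1},{"x": 0,"y": 0,"z": 2,"rx": 0,"ry": 0,"rz": 0,"hand": 1},{"x": 0,"y": 0,"z": 1,"rx": 0,"ry": 0,"rz": 0,"hand": 1},{"x": 0,"y": 0,"z": 0,"rx": 0,"ry": 0,"rz": 0,"hand": 1},{"x": 0,"y": 0,"z": 0,"rx": 0,"ry": 0,"rz": 0,"hand": 1}]}}

```text
time: 12.7
tool_pos: [0.485, -0.021, 0.1215]
ee_rot: [[-0.983, 0.185, -0.0], [0.185, 0.983, 0.0], [0.0, 0.0, -1.0]]
ft_force: [-2.5, -0.5, 4.6]
gripper_width: -0.0003
grasp_force: 2.4
```

{"op": "move_arm", "data": {"steps": [{"x": 0,"y": 0,"z": 2,"rx": 0,"ry": 0,"rz": 0,"hand": 1},{"x": 0,"y": 0,"z": 1,"rx": 0,"ry": 0,"rz": 0,"hand": 1},{"x": 0,"y": 0,"z": 1,"rx": 0,"ry": 0,"rz": 0,"hand": 1},{"x": 0,"y": 0,"z": 0,"rx": 0,"ry": 0,"rz": 0,"hand": 1},{"x": 0,"y": 0,"z": 0,"rx": 0,"ry": 0,"rz": 0,"hand": 1}]}}

```text
time: 13.2
tool_pos: [0.4851, -0.021, 0.1198]
ee_rot: [[-0.983, 0.185, -0.001], [0.185, 0.983, 0.002], [0.001, 0.002, -1.0]]
ft_force: [-9.5, -0.3, 24.5]
gripper_width: 0.0002
grasp_force: 12.5
```

{"op": "move_arm", "data": {"steps": [{"x": 0,"y": 0,"z": 1,"rx": 0,"ry": 0,"rz": 0,"hand": 1},{"x": 0,"y": 0,"z": 1,"rx": 0,"ry": 0,"rz": 0,"hand": 1},{"x": 0,"y": 0,"z": 0,"rx": 0,"ry": 0,"rz": 0,"hand": 1},{"x": 0,"y": 0,"z": 0,"rx": 0,"ry": 0,"rz": 0,"hand": 1},{"x": 0,"y": 0,"z": 0,"rx": 0,"ry": 0,"rz": 0,"hand": 1}]}}

```text
time: 13.7
tool_pos: [0.4852, -0.021, 0.1195]
ee_rot: [[-0.983, 0.185, -0.001], [0.185, 0.983, 0.003], [0.002, 0.003, -1.0]]
ft_force: [-14.4, 0.5, 39.7]
gripper_width: 0.0004
grasp_force: 20.0
```

The button is at its bottom stop (z 0.1195). I'll release it and retreat up.

{"op": "move_arm", "data": {"steps": [{"x": 0,"y": 0,"z": -6,"rx": 0,"ry": 0,"rz": 0,"hand": 1},{"x": 0,"y": 0,"z": -12,"rx": 0,"ry": 0,"rz": 0,"hand": 1},{"x": 0,"y": 0,"z": -30,"rx": 0,"ry": 0,"rz": 0,"hand": 1},{"x": 10,"y": 0,"z": -40,"rx": 0,"ry": 0,"rz": 0,"hand": 1},{"x": 0,"y": 0,"z": 0,"rx": 0,"ry": 0,"rz": 0,"hand": 1}]}}

```text
time: 14.2
tool_pos: [0.4785, -0.0192, 0.2079]
ee_rot: [[-0.983, 0.185, 0.01], [0.185, 0.983, 0.002], [-0.01, 0.004, -1.0]]
ft_force: [0.9, -0.7, 0.8]
gripper_width: -0.0001
grasp_force: 0.0
```

Run:
```python
from h import *;knob((.2,.1))
import cv2
b=vision.grab_frame('scene')[150:250,240:400,::-1]
cv2.imwrite('pics/c5.png',cv2.resize(b,(640,400),interpolation=3))
```

```text
px [302.10638298 199.11702128] area 94 box [297 194  12  11] cross,fore [0.192 0.253] knob mm [ 45.6 -34.2 196. ]
t 14.25 mach mm [-99.8 -65.9 205.7] F [ 0.7  0.6 -0. ] w -9.180168494238881e-05 toolx [-0.983  0.184 -0.006] want [-0.983  0.185]
```

View pics/c5.png

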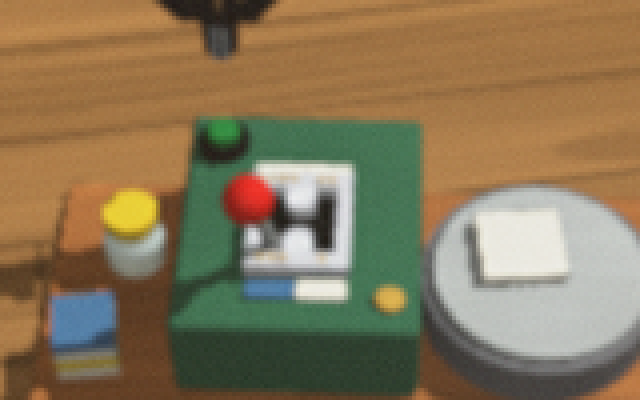

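The stick is in third (knob at (250,198)), the button is up at (224,130), and the fingers are clear. The jar, tile stack and work tile show in the crop and look untouched.

```bash
python3 -c "from station import bot; print(bot.sign_off())"
```

```text
the job is handed in; nothing more can be done
None
```

I pushed the gearstick home into third, pressed the start button right down and released it, and handed the job in at about 14 s with the arm clear; the sign-off returned no verdict.

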